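# Close a loaded culture canister and start its closing screw

### The job

The culture canister is loaded: press its lid fully shut, then start the closing screw by its crank handle without cross-threading it: turn backward (counter-clockwise seen from above) until the sprung spindle drops into the start of the thread, then forward (clockwise) one full turn from there. Finish while still gripping the crank handle, holding the screw started and still, with the lid shut; leave the things standing around the canister where they are.

Things in the scene. Friction and masses are not known exactly. Their poses are not given: they have to be found in the camera images.
- canister: Fixed steel box with hinged aluminium lid, 180 x 280 mm, 99 mm tall to the shut lid's top. Origin: centre of its underside; x from its front (robot side) to its hinge side, y along its width, z up. Inside: two stacks of culture dishes and a threaded boss under the screw, its axis vertical at x -25 mm, y 0.
- lid_hinge (a point): Middle of the lid's hinge line, at x +90 mm, z 75 mm of the canister (low on its rear wall, 24 mm below the shut lid's top face); the line runs along the canister's y.
- lid (a joint): Opening angle of the lid, rad: 0 = fully shut (hard stop), grows as the front edge rises. The hinge is stiff: the lid stays where it is left and takes 1 to 6 N at a pad to push down, so more than 10 N is felt only at the stop. Shutting it sets the spindle's end on the boss, which pushes the sprung spindle (about 4 N) up.
- pad_left (a point): Centre of the top of a black rubber push pad (30 mm wide, 4 mm high disc) on the lid's front corner at the canister's +y side, 165 mm in front of the hinge line (lid shut) and 118 mm to the side of the middle; 28 mm above the hinge line when shut (then 103 mm above the bench).
- pad_right (a point): The like pad on the lid's front corner at the canister's -y side.
- hub (a point): Point on the screw's axis in the middle of the lid, 115 mm in front of the hinge line when shut, at the underside of the crank arm: 18 mm above the lid's top face. With the lid shut the axis is vertical and the point 117 mm above the bench.
- crank (a joint): Crank angle about the screw's axis, rad: grows clockwise seen from above (forward), falls counter-clockwise (backward). Turns freely at least two turns either way with light friction (0.05 N m) and stays where left. Zero is arbitrary, not the thread's start. The crank stays at its height; only the spindle in it rises and falls.
- grip: The crank handle: black upright cylinder, 22 mm diameter, 48 mm tall, revolving freely on the crank arm's end, its axis 55 mm from the screw's axis: hold it firmly and carry it round the circle without turning the hand. Origin: centre of its underside, 1 mm above the 10 mm thick arm. Lid shut, it spans 129 to 177 mm above the bench.
- grip_mid (a point): Point on the crank handle's axis, 30 mm above its underside: a good height to grip (159 mm above the bench with the lid shut).
- spindle (a joint): Height of the sprung spindle in the hub, m, + up; it turns with the crank and hangs at -0.018 while the lid is open. Lid shut, its end rides on a 10 mm pitch thread: backward turning lifts it 10 mm/turn to about 0.010, then (1.2 to 5 rad from the start) it drops suddenly to 0.000, the thread's start. From there forward turning lowers it: -0.010 after one turn. More backward turning: it climbs again.
- spindle_top (a point): Centre of the top of the spindle's steel cap (17 mm diameter) that stands out of the hub; 36 mm above point hub when joint spindle is 0, so its rise and its 10 mm drop can be seen.
- tip_box: Bystander: grey pipette-tip box with clear lid, 85 x 120 x 63 mm, beside the canister. Origin: centre of its underside. Leave it alone.
- dish_stack: Bystander: stack of three culture dishes, 88 mm diameter, 45 mm tall, beside the canister. Origin: centre of its underside. Leave it alone.
- specimen_jar: Bystander: small white-capped jar, 54 mm diameter, 62 mm tall. Origin: centre of its underside. Leave it alone.
- marker: Bystander: black marker pen, 15 mm thick, 130 mm long, lying in front of the canister. Origin: centre of its underside. Leave it alone.
- timer: Bystander: flat white bench timer, 60 x 70 x 22 mm, beside the canister. Origin: centre of its underside. Leave it alone.

How it is judged:
On the way, in this order (a step that is already met when the one before it is completed fails the run):
1. the lid is pressed fully shut (value of joint lid below 0.015 rad), for 0.2 s.
2. turned backward until the spindle has dropped into the start of the thread (value of joint lid below 0.015 rad and value of joint crank below -0.9 rad and value of joint spindle between -0.004 and 0.0025 m), for 0.1 s.
At the end, for the whole second after the job is handed in: lid shut (within 0.015 rad); after the drop the spindle has been screwed down one turn: its height is -10 mm within 2.5 mm (one turn within a quarter turn); the crank is still (under 0.15 rad/s) and the fingers still grip the crank handle (over 1.5 N) (value of joint lid below 0.015 rad and value of joint spindle between -0.0125 and -0.0075 m and velocity of joint crank between -0.15 and 0.15 rad/s and contact force between the fingers and grip above 1.5 N); the arm keeps its last pose, push and grip.
It fails at once if one of the things around the canister is disturbed (moved over 30 mm) (distance of any of tip_box, dish_stack, specimen_jar, marker, timer from where it was at the start of the episode above 0.03 m).
It also fails if it takes over 67 s, if anything falls off the work surface, if the arm or the gripper's body presses on something with over 40 N, if the wrist force passes 120 N, or if a joint passes its speed limit or range.

### The arm

A 7-joint arm with a two-finger parallel gripper is mounted at the origin on the work surface. World frame = base frame: x ahead of the robot, y to its left, z up, the work surface at z = 0. Lengths are in m, angles in rad, forces in N, time in s.
With the tool pointing down it reaches from about 0.425 to 0.925 m from the base axis. Payload 6.8 kg.
Tool frame: the origin (TCP) lies at the very end of the fingers, on their centre line; the grasp point (between the pads) lies 19 mm behind it (robot.pinch_z is the distance from the TCP to the grasp point, in m); x points along the fingers, y is the direction in which the jaws open and shut, and the axes are right-handed (so a half turn about x gives the same grasp; the last joint's range is limited). The gripper opens to 85 mm and grips with 20 to 120 N. Pads are 22 mm wide; open, the fingers measure 114 mm over their backs; the gripper's body (76 mm by 85 mm) begins 54 mm behind the grasp point. The pads swing forward as they close: fully open they stand 13 mm farther back than shut.
Start: joints at [-1.397, 0.477, 0.022, 1.555, -0.011, 1.109, -0.083], TCP at [0.188, 0.648, 0.231] pointing down, gripper open.
Joint ranges: [-2.96, 2.96], [-0.34, 2.1], [-1.41, 1.46], [0.24, 2.44], [-1.37, 4.51], [0.17, 1.92], [-2.96, 2.96]. Speed limits (rad/s): [2.39, 2.39, 3.14, 3.14, 3.14, 3.14, 3.14].

### API

Orientations are given as a rotation vector (axis times angle).
In Python, from rig import robot, eyes, nets gives the robot as it stands. The module is installed in compiled form; this text tells all that it offers.
- The arm moves only by the tool jog_arm, never from a script. Its argument "commands" is a list that holds one entry, the list of rows, each a list of 4 numbers: the shift along the tool's x, y, z in mm, then the turn about the tool's x in degrees. In form: [[[dx, dy, dz, yaw], ...]]. A call has 1 to 5 rows; each row is the pose to reach, as a shift and turn from the pose measured when the call began, along the tool's axes at that moment; what a row does not reach only later rows make up. A row lasts 1/12 s, in which the tool goes at most 41.7 mm and 7.16 degrees, less where a joint would pass 70% of its speed; a pose out of reach is approached as far as the arm can. A call with a gripper value outside its range is refused whole. "hand" is the finger opening in mm, from 0 to 85.4, set as the call begins (left out, the last holds). The fingers move at their own pace and stop on an object; the grip force is fixed at half the most. Time passes only in rows, so rows that repeat a pose let the fingers close. It gives the time, the measured TCP pose, the force and the opening at its end, in the units of the state.
- robot.get_obs(): the state, without advancing time (a new reading comes with each control period).
- eyes.grab_frame(name): name is "scene" or "side" or "wrist"; returns the picture (384x512x3 uint8, red, green, blue); there is no depth.
- eyes.camera_model(name): a dict with "camera_matrix" (3x3 intrinsics, pixels), "R" (3x3) and "t" (3): a world point X has camera coordinates R X + t. Camera axes: x right, y down, z forward; pixel columns grow to the right and rows downward; lengths in m; the calibration is good to about 2 mm. The wrist camera is an equidistant fisheye: a pixel r from the principal point sees the ray r / f radians off the axis. A picture is of the moment at which its call begins: read the wrist's pose just before it. camera_model takes no time and is no camera call; for the wrist camera it gives the pose at the moment of the call.
- robot.close_job(): hands the job in, once; it reports no verdict.
Trained networks look in the newest picture that a camera, given by its name, has taken for a name from the list of things; names that differ only in an ending like _2 or _b are one class to them, and where a whole thing is asked for, a point or a joint stands for the part that bears it (a point fixed in the world has none). Each returns a list of dicts, best first, with "p" (0 to 1); they miss things now and then, are a little off and sometimes report something else, mostly with a low value. They report only what shows in the picture. A call takes as long as a camera call.
- nets.outline_of(camera, target): "mask" (384x512 bool, what is visible of it) and "box" ([centre column, centre row, width, height] in pixels, round what is visible of it).
- nets.pinpoint(camera, target): "at" ([column, row] in pixels: a listed point, or the origin of a listed thing).
The state is a dict: "clock": time; "joint_positions": joint angles; "qd": joint speeds; "joint_efforts": joint torques, N m; "eef_pos": TCP position; "eef_rot": TCP orientation; "force": force on the tool from outside, world axes, zero at the start; "ft_torque": the same for the moment, N m; "gripper_width": finger opening in m.
Only numpy, scipy, OpenCV 4.12 (cv2) and the standard library are available. Lean on these libraries where they do the work, as an engineer would, in place of code of your own. Each camera call takes 0.05 s, during which the arm holds its last target. There are 200 camera calls.

## Working session

There is one attempt and no reset: what is moved stays moved. The work goes in short steps, Python scripts to look and compute and a tool call to move; the robot and the scene stay as the last step left them, time stands still between calls to the robot, and variables do not carry over. Pictures are saved under pics/ and viewed, about 8 in all and at most 12, crops included, and the job is handed in when it is done.

Besides the shell and the picture viewer there is one more tool, called after ">>>" as name([rows], argument=value, ...), one row to a line, values as JSON. jog_arm: Moves the arm, as the interface text tells. Its arguments: {"type":"object","properties":{"commands":{"type":"array","items":{"type":"array","items":{"type":"array","items":{"type":"number"}}}},"hand":{"type":"number"}},"required":["commands"]}

```bash
mkdir -p pics
cat > h.py <<'E'
import numpy as np, cv2
from rig import robot, eyes, nets
from scipy.spatial.transform import Rotation as Ro
from scipy.optimize import least_squares
def proj(c,X):
    m=eyes.camera_model(c) if isinstance(c,str) else c
    K=np.array(m["camera_matrix"]); p=np.array(m["R"])@np.array(X)+np.array(m["t"]).ravel()
    return (K@(p/p[2]))[:2]
def tri(obs):
    f=lambda X: np.concatenate([proj(c,X)-u for c,u in obs])
    r=least_squares(f,[.6,0,.1]); return r.x, np.abs(r.fun).max()
def st():
    o=robot.get_obs(); 
    R=Ro.from_rotvec(o["eef_rot"]).as_matrix()
    return o,R
E
cat > a.py <<'E'
from h import *
o,R=st(); print(o["clock"],o["eef_pos"],R.round(3).tolist(),o["force"],o["gripper_width"],robot.pinch_z)
ims=[]; 
names=["lid_hinge","pad_left","pad_right","hub","grip_mid","grip","spindle_top","tip_box","dish_stack","specimen_jar","marker","timer","canister"]
P={}
for c in ["scene","side"]:
    im=eyes.grab_frame(c); cv2.imwrite(f"pics/{c}0.png",im[...,::-1])
    for n in names:
        d=nets.pinpoint(c,n)
        P[c,n]=d[0] if d else None
for n in names:
    a,b=P["scene",n],P["side",n]
    s=[(x["p"].__round__(2),np.round(x["at"]).tolist()) if x else None for x in (a,b)]
    ok=[(c,np.array(x["at"])) for c,x in zip(["scene","side"],(a,b)) if x]
    if len(ok)==2: X,e=tri(ok); print(n,s,X.round(4),round(e,1))
    else: print(n,s)
print(robot.get_obs()["clock"])
E
python3 a.py; python3 -c "
import cv2,numpy as np
cv2.imwrite('pics/both0.png',cv2.resize(np.hstack([cv2.imread('pics/scene0.png'),cv2.imread('pics/side0.png')]),(800,300),interpolation=cv2.INTER_AREA))"
```

```text
0.0 [0.18757304 0.64779057 0.23034119] [[-0.0, 0.278, 0.961], [-0.002, 0.961, -0.278], [-1.0, -0.002, 0.0]] [0.16685374 0.2797044  0.8151342 ] 0.08555107719171773 0.0187
lid_hinge [(0.94, [262.0, 220.0]), (0.7, [220.0, 200.0])] [0.673  0.1135 0.0725] 1.1
pad_left [(0.66, [307.0, 173.0]), (0.7, [232.0, 234.0])] [0.5216 0.2211 0.1695] 2.3
pad_right [(0.6, [230.0, 170.0]), (0.64, [290.0, 176.0])] [ 0.5417 -0.0154  0.1632] 0.7
hub [(0.79, [264.0, 181.0]), (0.76, [246.0, 194.0])] [0.5846 0.1039 0.1615] 0.7
grip_mid [(0.51, [248.0, 171.0]), (0.67, [247.0, 193.0])] [0.5823 0.0818 0.1715] 9.8
grip [(0.49, [254.0, 176.0]), (0.75, [263.0, 179.0])] [0.5775 0.0585 0.1767] 2.2
spindle_top [None, (0.56, [245.0, 187.0])]
tip_box [(0.75, [342.0, 221.0]), (0.6, [186.0, 305.0])] [0.5417 0.3591 0.0027] 0.5
dish_stack [(0.79, [205.0, 221.0]), (0.64, [289.0, 189.0])] [ 0.5988 -0.104  -0.007 ] 0.8
specimen_jar [(0.85, [161.0, 215.0]), (0.63, [316.0, 163.0])] [ 0.6044 -0.2553  0.0019] 0.2
marker [None, (0.59, [285.0, 247.0])]
timer [(0.71, [377.0, 219.0]), (0.73, [165.0, 353.0])] [ 0.4956  0.4626 -0.006 ] 2.7
canister [(0.89, [269.0, 225.0]), (0.56, [244.0, 233.0])] [ 0.5881  0.1128 -0.0065] 1.0
1.4
```

View pics/both0.png

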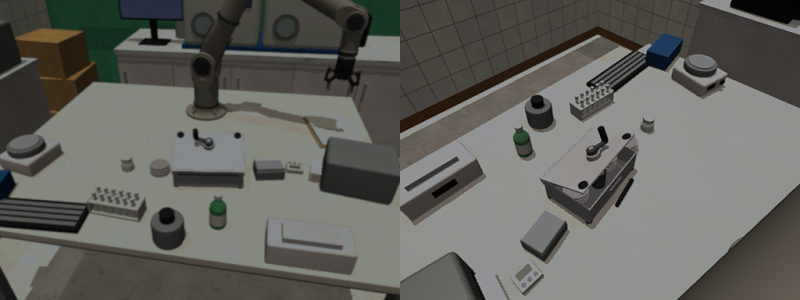

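```bash
cat > fit.py <<'E'
from h import *
def model(q,sp=-.018):
    x,y,w,th,ph=q
    c,s=np.cos(w),np.sin(w)
    def can(p): return np.array([x+c*p[0]-s*p[1],y+s*p[0]+c*p[1],p[2]])
    def lid(p): # p in canister frame, lid shut
        d=np.array(p)-[.09,0,.075]; C,S=np.cos(th),np.sin(th)
        # front edge (-x) rises
        return can([.09+C*d[0]+S*d[2], d[1], .075-S*d[0]+C*d[2]])
    hx,hy=-.025+.055*np.cos(ph),-.055*np.sin(ph)  # clockwise positive
    return dict(canister=can([0,0,0]),lid_hinge=can([.09,0,.075]),pad_left=lid([-.075,.118,.103]),pad_right=lid([-.075,-.118,.103]),
      hub=lid([-.025,0,.117]),spindle_top=lid([-.025,0,.153+sp]),grip=lid([hx,hy,.129]),grip_mid=lid([hx,hy,.159]))
def fit(obs,q0,free=range(5),sp=-.018):
    free=list(free)
    cm={c:eyes.camera_model(c) for c in ["scene","side"]}
    def f(v):
        q=np.array(q0,float); q[free]=v; M=model(q,sp)
        return np.concatenate([(proj(cm[c],M[n])-u)*np.sqrt(p) for c,n,u,p in obs])
    r=least_squares(f,np.array(q0,float)[free],loss="soft_l1",f_scale=1.5)
    q=np.array(q0,float); q[free]=r.x; return q,r.cost,f(r.x)
NAMES=["canister","lid_hinge","pad_left","pad_right","hub","spindle_top","grip","grip_mid"]
def see(names=NAMES,cams=("scene","side"),tag=None):
    obs=[]
    for c in cams:
        im=eyes.grab_frame(c)
        if tag: cv2.imwrite(f"pics/{c}{tag}.png",im[...,::-1])
        for n in names:
            d=nets.pinpoint(c,n)
            if d: obs.append((c,n,np.array(d[0]["at"]),d[0]["p"]))
    return obs
E
cat > b.py <<'E'
from fit import *
obs=see(tag="1")
best=None
for ph in np.arange(0,6.28,.8):
    r=fit(obs,[.588,.11,0.05,.4,ph])
    if best is None or r[1]<best[1]: best=r
q,c,res=best; print(q.round(4),c)
for o,e in zip(obs,res.reshape(-1,2)): print(o[0],o[1],o[2].round(1),round(o[3],2),e.round(1))
M=model(q)
for n in M: print(n,M[n].round(4))
np.save("q.npy",q)
ims=[]
for cname in ["scene","side"]:
    im=cv2.imread(f"pics/{cname}1.png"); u=proj(cname,M["hub"]).astype(int); x0,y0=u[0]-66,u[1]-50
    cr=cv2.resize(im[y0:y0+110,x0:x0+133],None,fx=3,fy=3,interpolation=cv2.INTER_CUBIC)
    for n in M: cv2.circle(cr,tuple(((proj(cname,M[n])-[x0,y0]+.5)*3).astype(int)),2,(0,0,255),-1)
    ims.append(cr)
cv2.imwrite("pics/c1.png",np.hstack(ims))
E
python3 b.py
```

```text
[0.5874 0.1061 0.1365 0.4097 2.0889] 22.999850854592093
scene canister [267.  223.7] 0.92 [-1.3 -0.8]
scene pad_left [302.8 173.8] 0.79 [ 0.  -0.9]
scene pad_right [229.8 168.8] 0.88 [-0.2  2.9]
scene hub [266.5 182.9] 0.61 [-0.6 -0.2]
scene spindle_top [255.3 175.5] 0.33 [5.9 2.2]
scene grip [250.9 174.8] 0.56 [-0.2 -1.2]
side canister [240.9 231.6] 0.64 [ 3.2 -0.5]
side lid_hinge [216.3 199.9] 0.94 [ 1.8 -0.6]
side pad_left [233.2 234.1] 0.8 [-0.5  0.2]
side pad_right [288.9 171.6] 0.91 [-1.   0.5]
side hub [244.4 192.8] 0.57 [0.3 0.4]
side spindle_top [244.6 185. ] 0.57 [-1.7  1.9]
side grip [264.5 179. ] 0.74 [-1.5  0.2]
side grip_mid [258.2 170.4] 0.44 [ 0.6 -0.8]
canister [0.5874 0.1061 0.    ]
lid_hinge [0.6766 0.1183 0.075 ]
pad_left [0.5217 0.2162 0.1664]
pad_right [ 0.5538 -0.0176  0.1664]
hub [0.5887 0.1063 0.1593]
spindle_top [0.5958 0.1072 0.1758]
grip [0.5752 0.0562 0.1812]
grip_mid [0.587  0.0578 0.2087]
```

View pics/c1.png

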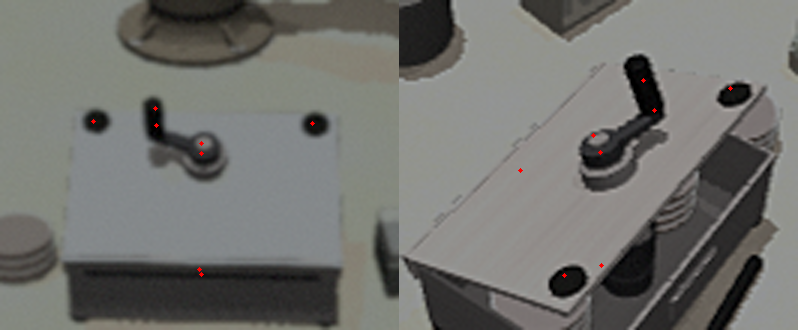

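The fit agrees with the picture. The pads are at about (97,121) and (315,124) in the left crop, and the handle stands up to the right of the hub. Next I move above pad_left with the fingers shut.

>>> jog_arm([
  [[0,-24,32,0],[0,-48,64,0],[0,-72,96,0],[0,-96,128,0],[0,-120,160,0]],
], hand=0)

```text
clock: 2.72
eef_pos: [0.3089, 0.487, 0.2314]
eef_rot: [0.221, 1.559, -0.221]
force: [0.8, 0.7, 0.3]
gripper_width: 0.0253
```

>>> jog_arm([
  [[0,-24,32,0],[0,-48,64,0],[0,-72,96,0],[0,-96,128,0],[0,-120,160,0]],
])

```text
clock: 3.13
eef_pos: [0.4302, 0.3256, 0.2318]
eef_rot: [0.222, 1.559, -0.22]
force: [0.5, 0.8, -1.0]
gripper_width: 0.0002
```

```bash
cat > go.py <<'E'
import sys
from h import *
o,R=st(); t=np.array([float(v) for v in sys.argv[1:4]])
print(round(o["clock"],2),"tcp",o["eef_pos"].round(4),"F",np.round(o["force"],1),"w",round(o["gripper_width"],4),"shift mm",(R.T@(t-o["eef_pos"])*1000).round(1)); print(R.round(3).tolist(),np.round(o["joint_positions"],2))
E
python3 go.py .5217 .2162 .19
```

```text
3.13 tcp [0.4302 0.3256 0.2318] F [ 0.5  0.8 -1. ] w 0.0002 shift mm [ 41.8 -79.7 118.2]
[[0.001, 0.278, 0.961], [0.001, 0.961, -0.278], [-1.0, 0.001, 0.0]] [-0.9   0.25  0.16  1.89 -0.05  1.    0.57]
```

>>> jog_arm([
  [[8,-20,29,0],[16,-40,58,0],[25,-60,88,0],[40,-80,118,0],[42,-80,118,0]],
])

```text
clock: 3.55
eef_pos: [0.525, 0.2077, 0.1882]
eef_rot: [0.226, 1.557, -0.232]
force: [-0.1, -0.8, 0.0]
gripper_width: -0.0003
```

Run:
```python
from fit import *
q=np.load("q.npy")
o,R=st()
for th in [q[3],.3,.2,.1,.0,-.05]:
    p=q.copy(); p[3]=th; t=model(p)["pad_left"]; print(round(th,2),t.round(4),(R.T@(t-o["eef_pos"])*1000).round(0))
print(o["eef_pos"],o["force"])
```

```text
0.41 [0.5217 0.2162 0.1664] [22.  7. -6.]
0.3 [0.5126 0.2149 0.1505] [ 38.   3. -14.]
0.2 [0.5058 0.214  0.1352] [ 53.   1. -20.]
0.1 [0.5007 0.2133 0.1193] [ 69.  -1. -25.]
0.0 [0.4971 0.2128 0.103 ] [ 85.  -3. -28.]
-0.05 [0.4959 0.2126 0.0947] [ 93.  -3. -29.]
[0.52499108 0.20773288 0.18819433] [-0.08437715 -0.77745932  0.04745987]
```

>>> jog_arm([
  [[6,5,-4,0],[14,6,-6,0],[22,7,-7,0],[30,5,-10,0],[36,4,-13,0]],
])

```text
clock: 3.97
eef_pos: [0.5129, 0.2168, 0.1514]
eef_rot: [0.225, 1.557, -0.229]
force: [0.4, 0.9, 1.4]
gripper_width: 0.0002
```

```bash
cat > pad.py <<'E'
from fit import *
q=np.load("q.npy")
o,R=st()
for th in [.3,.2,.1,.05,.0]:
    p=q.copy(); p[3]=th; t=model(p)["pad_left"]; print(round(th,2),(R.T@(t-o["eef_pos"])*1000).round(0))
print(o["clock"],o["eef_pos"],o["force"])
E
python3 pad.py
```

```text
0.3 [ 1. -2.  0.]
0.2 [16. -5. -6.]
0.1 [ 32.  -7. -11.]
0.05 [ 40.  -8. -13.]
0.0 [ 48.  -8. -14.]
3.9667 [0.51289606 0.21678912 0.15140941] [0.39602623 0.87545674 1.43201319]
```

>>> jog_arm([
  [[6,-2,-2,0],[13,-4,-5,0],[20,-5,-7,0],[27,-6,-9,0],[33,-7,-11,0]],
])

```text
clock: 4.38
eef_pos: [0.5002, 0.2139, 0.1181]
eef_rot: [0.225, 1.557, -0.228]
force: [-0.1, 2.9, 4.2]
gripper_width: 0.0001
```

>>> jog_arm([
  [[2,0,0,0],[4,0,-1,0],[6,0,-1,0],[8,-1,-2,0],[10,-1,-2,0]],
])

```text
clock: 4.8
eef_pos: [0.498, 0.2136, 0.1081]
eef_rot: [0.226, 1.557, -0.228]
force: [-2.1, 2.2, 5.1]
gripper_width: -0.0003
```

```bash
python3 pad.py
```

```text
0.3 [-42.   5.  14.]
0.2 [-27.   3.   7.]
0.1 [-11.   0.   3.]
0.05 [-3. -0.  1.]
0.0 [ 5. -1. -1.]
4.8 [0.49801366 0.21360627 0.10810863] [-2.09398919  2.16192469  5.11990098]
```

>>> jog_arm([
  [[1,0,0,0],[2,0,0,0],[3,0,-1,0],[4,0,-1,0],[5,0,-1,0]],
])

```text
clock: 5.22
eef_pos: [0.4971, 0.2136, 0.1031]
eef_rot: [0.226, 1.556, -0.228]
force: [-1.5, 0.2, 6.4]
gripper_width: 0.0001
```

>>> jog_arm([
  [[0.5,0,0,0],[1,0,0,0],[1.5,0,0,0],[2,0,0,0],[2,0,0,0]],
])

```text
clock: 5.63
eef_pos: [0.4972, 0.2136, 0.1029]
eef_rot: [0.227, 1.557, -0.228]
force: [-7.2, -2.3, 23.9]
gripper_width: -0.0002
```

>>> jog_arm([
  [[1.5,0,0,0],[1.5,0,0,0],[1.5,0,0,0],[-10,0,0,0],[-30,0,0,0]],
], hand=50)

```text
clock: 6.05
eef_pos: [0.4951, 0.2122, 0.1313]
eef_rot: [0.224, 1.561, -0.231]
force: [-0.0, -0.0, 0.5]
gripper_width: 0.05
```

>>> jog_arm([
  [[-30,10,-20,7],[-60,20,-50,14],[-80,30,-80,21],[-100,30,-90,28],[-100,30,-90,35]],
], hand=50)

```text
clock: 6.47
eef_pos: [0.4162, 0.2698, 0.2351]
eef_rot: [0.7, 1.455, -0.701]
force: [0.3, -0.1, 0.1]
gripper_width: 0.0506
```

```bash
cat > c.py <<'E'
from fit import *
o,R=st(); print(o["clock"],o["eef_pos"],R.round(3).tolist(),np.round(o["joint_positions"],2))
obs=see(tag="2")
q0=np.load("q.npy"); best=None
for sp in (0.0,):
  for ph in np.arange(0,6.28,.8):
    r=fit(obs,[*q0[:3],0.0,ph],free=[0,1,2,4],sp=sp)
    if best is None or r[1]<best[1]: best=r
  q,c,res=best; print(sp,q.round(4),c)
r2=fit(obs,q); print("free lid",r2[0].round(4),r2[1])
for ob,e in zip(obs,res.reshape(-1,2)): print(ob[0],ob[1],ob[2].round(1),round(ob[3],2),e.round(1))
M=model(q,0)
for n in M: print(n,M[n].round(4))
np.save("q2.npy",q)
ims=[]
for cname in ["scene","side"]:
    im=cv2.imread(f"pics/{cname}2.png"); u=proj(cname,M["hub"]).astype(int); x0,y0=u[0]-66,u[1]-50
    cr=cv2.resize(im[y0:y0+110,x0:x0+133],None,fx=3,fy=3,interpolation=cv2.INTER_CUBIC)
    for n in M: cv2.circle(cr,tuple(((proj(cname,M[n])-[x0,y0]+.5)*3).astype(int)),2,(0,0,255),-1)
    ims.append(cr)
cv2.imwrite("pics/c2.png",np.hstack(ims))
E
python3 c.py
```

```text
6.4667 [0.41624982 0.26983805 0.23514845] [[-0.001, 0.782, 0.624], [-0.0, 0.624, -0.782], [-1.0, -0.001, -0.0]] [-0.97  0.18  0.3   1.99 -0.06  0.99  0.04]
0.0 [0.5812 0.1085 0.1377 0.     1.6245] 24.999208691015845
free lid [0.5807 0.1086 0.1364 0.0098 1.5904] 19.573739120258573
scene canister [270.  222.6] 0.55 [-2.5 -0.6]
scene lid_hinge [266.1 219.3] 0.97 [-0.   0.9]
scene pad_left [301.5 183.6] 0.64 [0.7 0.5]
scene pad_right [232.2 181.8] 0.87 [-0.   1.5]
scene hub [267.7 188.8] 0.96 [-0.8 -0.3]
scene spindle_top [255.6 185.2] 0.7 [ 9.5 -5.2]
scene grip [250.9 185.3] 0.63 [-0.7 -0.5]
scene grip_mid [249.7 176.2] 0.58 [0.1 0.4]
side lid_hinge [217.7 200.8] 0.79 [1.2 0.2]
side pad_left [243.1 257.3] 0.85 [0.  0.1]
side pad_right [297.4 193.9] 0.59 [-2.   0.4]
canister [0.5812 0.1085 0.    ]
lid_hinge [0.6704 0.1208 0.075 ]
pad_left [0.4907 0.215  0.103 ]
pad_right [ 0.5231 -0.0187  0.103 ]
hub [0.5565 0.105  0.117 ]
spindle_top [0.5565 0.105  0.153 ]
grip [0.5611 0.0502 0.129 ]
grip_mid [0.5611 0.0502 0.159 ]
```

View pics/c2.png

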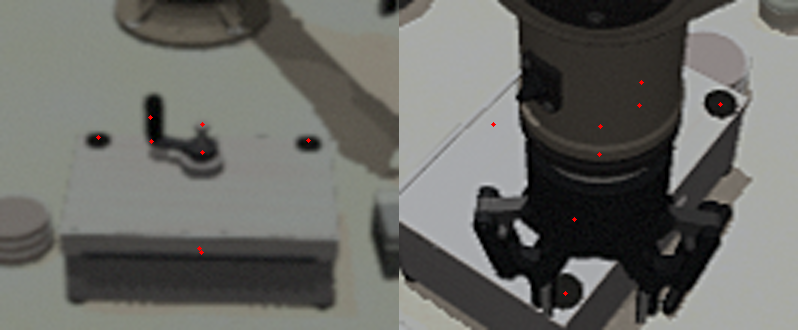

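Lid is shut. The handle shows in the scene view (crop about (152,115)), but the arm blocks the side view, so I move over the handle and use the wrist camera.

>>> jog_arm([
  [[-10,-4,40,7],[-20,-8,80,14],[-30,-10,120,21],[-35,-14,160,28],[-40,-16,190,33]],
])

```text
clock: 7.78
eef_pos: [0.5257, 0.1056, 0.2727]
eef_rot: [1.138, 1.249, -1.145]
force: [-0.7, 0.6, -0.5]
gripper_width: 0.0497
```

>>> jog_arm([
  [[0,0,0,0],[0,0,0,0]],
])

```text
clock: 7.95
eef_pos: [0.5267, 0.1033, 0.2732]
eef_rot: [1.141, 1.246, -1.148]
force: [-0.1, 0.8, -1.1]
gripper_width: 0.0499
```

```bash
cat > d.py <<'E'
from fit import *
import sys
tag=sys.argv[1]
def wproj(m,X):
    K=np.array(m["camera_matrix"]); p=np.array(m["R"])@X+np.array(m["t"]).ravel()
    a=np.arctan2(np.hypot(p[0],p[1]),p[2]); u=p[:2]/np.hypot(p[0],p[1])*a
    return np.array([K[0,0]*u[0]+K[0,2],K[1,1]*u[1]+K[1,2]])
o,R=st(); print(o["clock"],o["eef_pos"],R.round(3).tolist(),np.round(o["joint_positions"],2))
m=eyes.camera_model("wrist"); im=eyes.grab_frame("wrist")
wobs=[]
for n in NAMES:
    d=nets.pinpoint("wrist",n)
    if d: wobs.append((n,np.array(d[0]["at"]),d[0]["p"]))
obs=see(cams=("scene","side"))
cm={c:eyes.camera_model(c) for c in ["scene","side"]}
lab=[("w",n,u,p) for n,u,p in wobs]+[(c,n,u,p) for c,n,u,p in obs]
def f(v):
    M=model([v[0],v[1],v[2],0,v[3]],v[4])
    return np.concatenate([((wproj(m,M[n]) if c=="w" else proj(cm[c],M[n]))-u)*np.sqrt(p) for c,n,u,p in lab])
q0=np.load("q2.npy")
best=min((least_squares(f,[*q0[:3],ph,0.0],loss="soft_l1",f_scale=1.5) for ph in (q0[4]-.5,q0[4],q0[4]+.5)),key=lambda r:r.cost)
v=best.x; print(v.round(4),best.cost); q=np.array([v[0],v[1],v[2],0,v[3]]); M=model(q,v[4])
for l,e in zip(lab,f(v).reshape(-1,2)): print(l[0],l[1],l[2].round(0),round(l[3],2),e.round(1))
for n in ("hub","grip_mid","pad_left"): print(n,M[n].round(4))
np.save("q3.npy",q)
b=im[...,::-1].copy()
for n in M: cv2.circle(b,tuple(int(k) for k in wproj(m,M[n])),2,(0,0,255),-1)
cv2.imwrite(f"pics/w{tag}.png",b)
E
python3 d.py 3
```

```text
7.95 [0.52674463 0.10331045 0.27317341] [[-0.0, 0.996, 0.087], [-0.005, 0.087, -0.996], [-1.0, -0.001, 0.005]] [-0.75  0.22  0.52  1.86 -0.12  1.09 -0.1 ]
[0.586  0.1058 0.1245 1.9288 0.0041] 184.4324900970761
w canister [296. 153.] 0.89 [1.  0.2]
w lid_hinge [373. 166.] 0.57 [ 2.1 -0.9]
w pad_left [232.  65.] 0.64 [ 2.6 -0.6]
w hub [289. 176.] 0.58 [-1.1 -0.1]
w spindle_top [295. 186.] 0.81 [-2.7  1.8]
w grip [271. 226.] 0.97 [-0.5  0.3]
w grip_mid [272. 241.] 0.91 [ 0.7 -1.7]
scene canister [265. 223.] 0.92 [ 0.2 -0.3]
scene lid_hinge [263. 221.] 0.63 [ 1.  -0.3]
scene pad_left [302. 185.] 0.6 [0.1 0.2]
scene pad_right [233. 184.] 0.76 [-1.2 -0.5]
scene hub [267. 188.] 0.57 [-0.6  0.8]
scene spindle_top [268. 179.] 0.39 [-1.1  0. ]
scene grip [255. 186.] 0.49 [-3.  -2.6]
scene grip_mid [250. 175.] 0.64 [-0.1 -0.4]
side canister [242. 230.] 0.94 [2.9 1.6]
side lid_hinge [219. 199.] 0.97 [-0.4  0.6]
side pad_left [241. 255.] 0.88 [0.3 0. ]
side pad_right [296. 193.] 0.73 [-1.6  0.4]
side hub [254. 210.] 0.91 [ 0.1 -0.4]
side spindle_top [257. 197.] 0.51 [-1.9  1.3]
side grip [271. 200.] 0.54 [ 0.7 -1.8]
side grip_mid [166. 353.] 0.16 [ 42.5 -65.4]
hub [0.5612 0.1027 0.117 ]
grip_mid [0.5485 0.0492 0.159 ]
pad_left [0.497  0.2136 0.103 ]
```

View pics/w3.png

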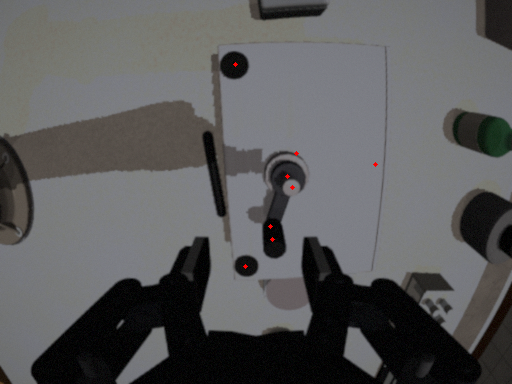

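The wrist view agrees: cap at (291,187), handle from (272,226) to (274,241). I move over the handle and go down.

>>> jog_arm([
  [[0,9,28,0],[20,17,56,0],[45,17,56,0],[55,17,56,0],[60,17,56,0]],
])

```text
clock: 9.72
eef_pos: [0.5464, 0.0514, 0.2111]
eef_rot: [1.136, 1.251, -1.148]
force: [0.9, 0.3, -0.6]
gripper_width: 0.0502
```

```bash
python3 d.py 4|egrep "^\[|^[0-9]|grip|hub"; python3 go.py .5485 .0492 .142
```

```text
9.7167 [0.54640826 0.05135187 0.21114714] [[-0.005, 0.996, 0.091], [-0.005, 0.091, -0.996], [-1.0, -0.005, 0.005]] [-0.63  0.32  0.53  1.9  -0.19  0.97  0.07]
[0.5858 0.1058 0.129  1.9109 0.0061] 345.7798484857314
w hub [279. 134.] 0.78 [ 0.3 -0.6]
w grip [260. 201.] 0.95 [-0.8 -0.9]
w grip_mid [258. 214.] 0.86 [0.8 0.9]
scene hub [266. 189.] 0.96 [-0.2 -0.3]
scene grip [253. 185.] 0.5 [-1.8 -1.8]
scene grip_mid [250. 178.] 0.56 [ 0.2 -2.4]
side hub [254. 210.] 0.64 [-0.5 -0.4]
side grip [161. 356.] 0.62 [  87.2 -125.2]
side grip_mid [273. 189.] 0.62 [-0.4 -0.3]
hub [0.561  0.1026 0.117 ]
grip_mid [0.5494 0.0488 0.159 ]
11.07 tcp [0.5477 0.0511 0.2129] F [0.9 0.3 0. ] w 0.0501 shift mm [70.9  0.8  1.6]
[[-0.001, 0.996, 0.091], [-0.005, 0.091, -0.996], [-1.0, -0.002, 0.005]] [-0.63  0.32  0.53  1.9  -0.19  0.97  0.07]
```

View pics/w4.png

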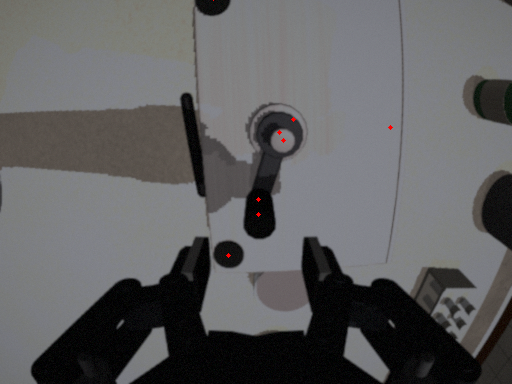

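The handle at (259,214) matches the model and lies between the jaws. I descend and close.

>>> jog_arm([
  [[15,1,1.5,0],[32,1,2,0],[49,1,2,0],[64,1,2,0],[70,1,2,0]],
])

```text
clock: 11.48
eef_pos: [0.5476, 0.0488, 0.141]
eef_rot: [1.136, 1.25, -1.147]
force: [0.5, -0.2, -0.2]
gripper_width: 0.0498
```

>>> jog_arm([
  [[0,0,0,0],[0,0,0,0],[0,0,0,0],[0,0,0,0],[0,0,0,0]],
], hand=0)

```text
clock: 11.9
eef_pos: [0.5479, 0.0488, 0.1416]
eef_rot: [1.136, 1.25, -1.146]
force: [0.2, -0.8, -0.9]
gripper_width: 0.0203
```

```bash
cat > turn.py <<'E'
# rows for turning: python3 turn.py step_deg(neg=ccw) [n]
import sys
from h import *
hub=np.array([.561,.1027]); r=.055
step=float(sys.argv[1]); n=int(sys.argv[2]) if len(sys.argv)>2 else 15
o,R=st(); p=o["eef_pos"]; d=p[:2]-hub; a0=np.arctan2(d[1],d[0])
print(round(o["clock"],2),p.round(4),"rad",np.hypot(*d).round(4),"ang deg",np.degrees(a0).round(1),"F",np.round(o["force"],1),"w",round(o["gripper_width"],4),"q",np.round(o["joint_positions"],2))
for k in range(n):
    # each call of 5 rows starts at the ideal circle point
    b=k//5*5; a=a0-np.radians(step*(k+1)); s=a0-np.radians(step*b)
    start=p[:2] if b==0 else hub+r*np.array([np.cos(s),np.sin(s)])
    t=hub+r*np.array([np.cos(a),np.sin(a)])-start
    print((R.T@np.array([*t,0])*1000)[1:].round(0), end="\n" if k%5==4 else " ")
E
python3 turn.py -15
```

```text
11.9 [0.5479 0.0488 0.1416] rad 0.0554 ang deg -103.6 F [ 0.2 -0.8 -0.9] w 0.0203 q [-0.59  0.41  0.49  1.96 -0.25  0.83  0.13]
[14.  2.] [29.  1.] [42. -3.] [ 54. -11.] [ 64. -22.]
[  6. -13.] [  9. -27.] [  8. -41.] [  4. -55.] [ -4. -67.]
[-11.  -9.] [-24. -16.] [-38. -19.] [-52. -18.] [-66. -13.]
```

>>> jog_arm([
  [[0,9,2,0],[0,18,2,0],[0,26,1,0],[0,34,-1,0],[0,42,-3,0]],
])

```text
clock: 12.32
eef_pos: [0.5902, 0.0567, 0.1415]
eef_rot: [1.137, 1.251, -1.146]
force: [-6.2, 3.3, 2.2]
gripper_width: 0.0201
```

```bash
python3 turn.py -12
cat > cap.py <<'E'
import sys
from fit import *
def wproj(m,X):
    K=np.array(m["camera_matrix"]); p=np.array(m["R"])@X+np.array(m["t"]).ravel()
    a=np.arctan2(np.hypot(p[0],p[1]),p[2]); u=p[:2]/np.hypot(p[0],p[1])*a
    return np.array([K[0,0]*u[0]+K[0,2],K[1,1]*u[1]+K[1,2]])
HUB=np.array([.561,.1027,.117])
m=eyes.camera_model("wrist"); im=eyes.grab_frame("wrist")
out=[]
for c in ("wrist","scene","side"):
    if c!="wrist": im2=eyes.grab_frame(c); mm=eyes.camera_model(c)
    pr=(lambda X:wproj(m,X)) if c=="wrist" else (lambda X:proj(mm,X))
    D={n:nets.pinpoint(c,n) for n in ("spindle_top","hub")}
    s=c
    if D["spindle_top"]:
        u=np.array(D["spindle_top"][0]["at"])
        e=lambda h: pr(HUB+[0,0,.036+h[0]])-u
        r=least_squares(e,[0.]); r=least_squares(e,[0.0],x_scale=.01)
        px=np.linalg.norm(pr(HUB+[0,0,.046])-pr(HUB+[0,0,.036]))
        s+=f" top {u.round(1)} p {D['spindle_top'][0]['p']:.2f} h(mm) {r.x[0]*1000:.1f} res {e(r.x).round(1)} px/10mm {px:.1f}"
    if D["hub"]: s+=f" hub {np.round(D['hub'][0]['at'],1)} exp {pr(HUB).round(1)}"
    print(s)
u=wproj(m,HUB+[0,0,.036]).astype(int); x0,y0=max(u[0]-45,0),max(u[1]-45,0)
cr=im[y0:y0+90,x0:x0+90,::-1]; cr=cv2.resize(cr,None,fx=4,fy=4,interpolation=cv2.INTER_CUBIC)
for h in (0,.005,.01): 
    v=(wproj(m,HUB+[0,0,.036+h])-[x0,y0]+.5)*4; cv2.circle(cr,tuple(v.astype(int)),2,[(0,0,255),(0,255,0),(255,0,0)][round(h/.005)],-1)
cv2.imwrite(f"pics/cap{sys.argv[1]}.png",cr)
E
python3 cap.py 1
```

```text
12.32 [0.5902 0.0567 0.1415] rad 0.0545 ang deg -57.6 F [-6.2  3.3  2.2] w 0.0201 q [-0.56  0.48  0.48  1.86 -0.28  0.87  0.14]
[10. -6.] [ 18. -14.] [ 24. -24.] [ 28. -34.] [ 30. -46.]
[ -1. -11.] [ -4. -23.] [ -9. -33.] [-16. -42.] [-25. -49.]
[-10.  -5.] [-21.  -8.] [-33.  -9.] [-44.  -7.] [-55.  -3.]
wrist top [198.6 167.4] p 0.57 h(mm) 3.0 res [-0.6 -0.5] px/10mm 7.0 hub [212.4 153.9] exp [210.9 150.6]
scene top [267.6 177.6] p 0.47 h(mm) 7.9 res [-1.6 -0. ] px/10mm 2.7 hub [267.1 191.3] exp [265.9 189.1]
side top [259.2 198.5] p 0.56 h(mm) 6.9 res [-5.1 -0.2] px/10mm 2.7 hub [254.6 210.2] exp [253.7 209.3]
```

View pics/cap1.png

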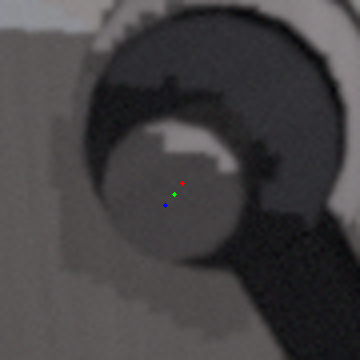

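Cap centre in the crop is about (173,193), which puts it near 5 mm and rising. I keep turning backward.

>>> jog_arm([
  [[0,10,-6,0],[0,18,-14,0],[0,24,-24,0],[0,28,-34,0],[0,30,-46,0]],
])

```text
clock: 13.18
eef_pos: [0.6147, 0.1031, 0.1414]
eef_rot: [1.136, 1.249, -1.149]
force: [-6.8, -1.5, 5.0]
gripper_width: 0.0204
```

```bash
python3 turn.py -9; python3 cap.py 2
```

```text
13.18 [0.6147 0.1031 0.1414] rad 0.0537 ang deg 0.4 F [-6.8 -1.5  5. ] w 0.0204 q [-0.61  0.53  0.47  1.79 -0.29  0.9   0.07]
[ 1. -9.] [  0. -17.] [ -3. -25.] [ -7. -33.] [-12. -40.]
[-6. -6.] [-13. -11.] [-21. -15.] [-29. -18.] [-37. -19.]
[-9. -0.] [-17.   1.] [-25.   4.] [-33.   8.] [-40.  13.]
wrist top [150.2 253.8] p 0.89 h(mm) 5.0 res [-1.1 -0.7] px/10mm 11.5 hub [169.  224.2] exp [169.8 220.5]
scene top [374.  220.2] p 0.28 h(mm) -161.2 res [-108.1   -0.2] px/10mm 2.7 hub [267.5 187.1] exp [265.9 189.1]
side top [254.1 196.8] p 0.45 h(mm) 12.5 res [0. 0.] px/10mm 2.7 hub [253.8 208.8] exp [253.7 209.3]
```

```bash
sed -i 's/hub=np.array(\[.561,.1027\])/hub=np.array([.560,.1027])/' turn.py; python3 turn.py -12 5
```

```text
13.63 [0.6146 0.1045 0.1414] rad 0.0547 ang deg 1.9 F [-5.6  2.2  3.7] w 0.0206 q [-0.61  0.53  0.47  1.79 -0.29  0.9   0.07]
[ -0. -11.] [ -3. -23.] [ -8. -33.] [-15. -42.] [-24. -49.]
```

>>> jog_arm([
  [[0,0,-11,0],[0,-3,-23,0],[0,-8,-33,0],[0,-15,-42,0],[0,-24,-49,0]],
])

```text
clock: 14.05
eef_pos: [0.587, 0.1504, 0.1415]
eef_rot: [1.137, 1.247, -1.147]
force: [-0.3, -6.2, 0.6]
gripper_width: 0.0204
```

```bash
python3 cap.py 3;  python3 turn.py -6 10
```

```text
wrist
scene hub [264.9 189.5] exp [265.9 189.1]
side top [254.9 195.2] p 0.52 h(mm) 18.5 res [-0.7 -0. ] px/10mm 2.7 hub [255.8 207.1] exp [253.7 209.3]
14.5 [0.5864 0.1508 0.1414] rad 0.0548 ang deg 61.2 F [-3.4 -3.1  4.5] w 0.0202 q [-0.71  0.5   0.47  1.83 -0.28  0.88 -0.02]
[-5. -3.] [-10.  -6.] [-16.  -7.] [-21.  -9.] [-27.  -9.]
[-6. -0.] [-11.   0.] [-17.   2.] [-23.   3.] [-28.   5.]
```

```bash
cat > look.py <<'E'
import sys
from h import *
HUB=np.array([.561,.1027,.117]); out=[]
for c in ("wrist","scene","side"):
    im=eyes.grab_frame(c)[...,::-1].copy()
    if c=="wrist": out.append(cv2.resize(im,(360,270))); continue
    u=proj(c,HUB+[0,0,.03]).astype(int); w=22
    cr=cv2.resize(im[u[1]-w:u[1]+w,u[0]-w:u[0]+w],(270,270),interpolation=cv2.INTER_CUBIC)
    out.append(cr)
    for h in (-.01,0,.01):
        v=((proj(c,HUB+[0,0,.036+h])-(u-w)+.5)*270/44).astype(int); cv2.line(cr,(int(v[0])+45,int(v[1])),(int(v[0])+60,int(v[1])),(0,0,255),1)
a=np.hstack([out[1],out[2]]); b=np.zeros((270,540,3),np.uint8); b[:,90:450]=out[0]
cv2.imwrite(f"pics/look{sys.argv[1]}.png",np.vstack([a,b]))
E
python3 look.py 1
```

```text
(no output)
```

View pics/look1.png

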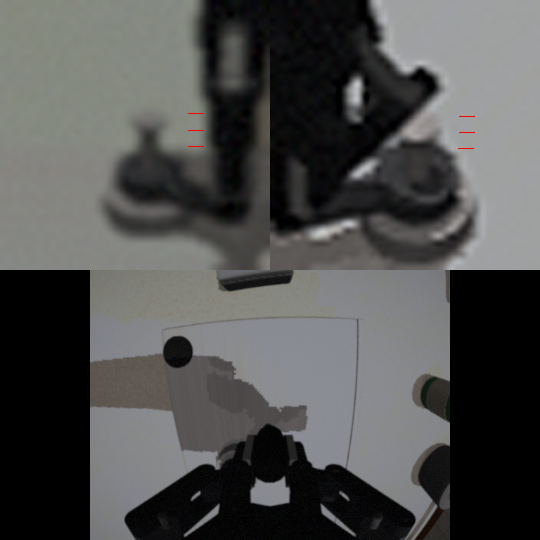

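The scene crop shows the cap at (150,113), which is about +10 mm and so close to the drop. I turn in 30° steps and follow the intensity profile through the cap.

>>> jog_arm([
  [[0,-5,-3,0],[0,-10,-6,0],[0,-16,-7,0],[0,-21,-9,0],[0,-27,-9,0]],
])

```text
clock: 15.07
eef_pos: [0.559, 0.1576, 0.1416]
eef_rot: [1.138, 1.249, -1.145]
force: [2.7, -1.8, -0.9]
gripper_width: 0.0203
```

```bash
cat > prof.py <<'E'
from h import *
import sys
HUB=np.array([.561,.1027,.117])
u=proj("scene",HUB+[0,0,.036]); 
im=np.mean([cv2.cvtColor(eyes.grab_frame("scene"),cv2.COLOR_RGB2GRAY).astype(float) for _ in range(3)],0)
np.save(f"prof{sys.argv[1]}.npy",im)
r,c=round(u[1]),round(u[0]); print("row",r-7,"cols",c,"..",c+5)
for k in range(r-7,r+9): print(k,im[k,c-1:c+7].round(0).astype(int))
E
sed -n 1p /dev/null; python3 prof.py 1; python3 turn.py -6 10
python3 - <<'E'
import cv2,numpy as np
a=cv2.cvtColor(cv2.imread("pics/scene2.png"),cv2.COLOR_BGR2GRAY)
print(a[172:190,264:273])
E
```

```text
row 173 cols 266 .. 271
173 [136 136 135 136 135 135 135 135]
174 [136 135 135 135 135 137 136 136]
175 [136 135 134 135 135 135 136 136]
176 [133 130 129 131 133 134 135 135]
177 [124 121 121 122 124 131 135 135]
178 [111 111 109 110 114 127 135 135]
179 [ 96  85  78  80 103 125 134 136]
180 [100  67  53  73 112 132 137 136]
181 [103  64  49  77 116 134 136 135]
182 [ 98  65  53  74 111 128 131 132]
183 [ 80  60  53  59  85 103 112 119]
184 [ 54  52  51  47  51  64  86 114]
185 [44 49 52 46 42 42 64 97]
186 [47 50 51 50 43 43 47 64]
187 [47 50 49 45 45 42 37 43]
188 [42 43 44 40 38 35 29 34]
15.22 [0.558  0.1577 0.1415] rad 0.0551 ang deg 92.1 F [-1.2 -3.8  1.6] w 0.0202 q [-0.75  0.46  0.47  1.89 -0.27  0.86 -0.05]
[-6.  0.] [-11.   1.] [-17.   2.] [-23.   4.] [-28.   6.]
[-5.  3.] [-10.   6.] [-14.  10.] [-18.  14.] [-21.  19.]
[[135 135 135 138 136 137 137 136 137]
 [136 137 136 137 137 136 136 137 137]
 [138 136 137 136 136 137 136 135 135]
 [136 137 134 137 137 135 136 137 137]
 [137 137 134 137 136 136 138 135 136]
 [135 135 133 132 133 134 135 138 136]
 [135 129 126 124 125 131 133 137 137]
 [128 118 117 120 118 121 131 135 137]
 [118 100 100 102  99 104 123 135 136]
 [121  91  71  66  74 103 127 137 137]
 [125  96  60  49  69 107 129 132 131]
 [108  82  53  49  55  85 104 113 122]
 [ 66  52  51  49  41  51  65  87 111]
 [ 47  43  50  52  43  37  43  62  92]
 [ 43  45  51  51  47  40  37  51  83]
 [ 43  47  46  46  48  42  43  44  79]
 [ 37  43  42  45  43  39  34  31  66]
 [ 18  25  24  27  23  28  16  38  67]]
```

Not dropped yet: the cap edge is at row 178–179, about 1.6 px higher than at the start.

>>> jog_arm([
  [[0,-6,0,0],[0,-11,1,0],[0,-17,2,0],[0,-23,4,0],[0,-28,6,0]],
])

```text
clock: 15.63
eef_pos: [0.53, 0.1491, 0.1416]
eef_rot: [1.136, 1.251, -1.146]
force: [3.6, -2.3, -1.7]
gripper_width: 0.0204
```

```bash
python3 prof.py 2; python3 turn.py -6 10
```

```text
row 173 cols 266 .. 271
173 [135 135 135 135 136 136 134 134]
174 [134 136 135 135 135 136 136 135]
175 [135 134 135 134 136 135 134 137]
176 [132 130 130 132 133 136 136 136]
177 [125 121 122 123 126 131 134 135]
178 [112 112 114 111 115 126 134 136]
179 [ 98  90  90  88 101 123 134 135]
180 [ 99  67  59  75 111 131 135 135]
181 [100  60  48  75 117 132 136 136]
182 [ 97  62  52  72 110 125 129 131]
183 [ 79  60  51  58  83  95 105 112]
184 [55 53 50 47 49 56 68 80]
185 [46 50 52 45 39 42 48 52]
186 [46 52 51 48 44 44 42 38]
187 [48 47 48 46 44 42 36 27]
188 [41 42 42 43 39 35 29 28]
15.78 [0.5295 0.1487 0.1415] rad 0.0552 ang deg 123.6 F [-0.2 -2.3  0.4] w 0.0202 q [-0.77  0.41  0.48  1.96 -0.25  0.83 -0.06]
[-5.  3.] [-9.  7.] [-14.  11.] [-17.  15.] [-21.  20.]
[-3.  5.] [-5. 10.] [-7. 16.] [-8. 22.] [-8. 27.]
```

>>> jog_arm([
  [[0,-5,3,0],[0,-9,7,0],[0,-14,11,0],[0,-17,15,0],[0,-21,20,0]],
])

```text
clock: 16.2
eef_pos: [0.5102, 0.127, 0.1417]
eef_rot: [1.136, 1.253, -1.147]
force: [4.4, 0.1, -5.6]
gripper_width: 0.0201
```

```bash
python3 prof.py 3; python3 turn.py -6 10
```

```text
row 173 cols 266 .. 271
173 [134 135 135 133 134 135 132 116]
174 [135 134 134 135 134 135 132 114]
175 [134 134 134 135 134 136 131 112]
176 [134 135 134 135 134 135 132 113]
177 [134 134 134 135 134 135 132 112]
178 [133 130 131 130 131 133 131 109]
179 [123 123 121 122 120 129 130 106]
180 [112 112 114 112 113 124 124  96]
181 [ 97  92  94  93  98 109  99  71]
182 [92 67 63 71 87 86 68 48]
183 [75 52 45 48 54 57 48 40]
184 [53 50 47 41 35 40 45 39]
185 [47 52 50 40 33 39 42 39]
186 [47 50 50 42 40 41 45 47]
187 [46 47 48 47 43 42 41 49]
188 [38 41 41 40 36 34 32 53]
16.35 [0.5096 0.1258 0.1416] rad 0.0554 ang deg 155.4 F [ 1.  -1.9 -2. ] w 0.0203 q [-0.76  0.38  0.49  2.02 -0.24  0.81 -0.04]
[-2.  5.] [-4. 11.] [-6. 16.] [-7. 22.] [-7. 28.]
[0. 6.] [ 1. 11.] [ 3. 17.] [ 5. 22.] [ 7. 27.]
```

Dropped: the cap moved down 2 px, about 8–9 mm, somewhere between world angles 124° and 155° (≈140°). Now forward about 375°, ending near 140°.

```bash
python3 turn.py 15 25
```

```text
16.35 [0.5096 0.1258 0.1416] rad 0.0554 ang deg 155.4 F [ 1.  -1.9 -2. ] w 0.0203 q [-0.76  0.38  0.49  2.02 -0.24  0.81 -0.04]
[  9. -11.] [ 20. -20.] [ 34. -26.] [ 48. -27.] [ 62. -26.]
[13.  5.] [25. 14.] [33. 25.] [39. 39.] [41. 53.]
[-2. 14.] [-7. 28.] [-16.  39.] [-27.  48.] [-41.  53.]
[-14.   2.] [-28.   0.] [-42.  -5.] [-53. -14.] [-62. -25.]
[ -6. -13.] [ -7. -27.] [ -6. -42.] [ -0. -55.] [  8. -66.]
```

>>> jog_arm([
  [[0,9,-11,0],[0,20,-20,0],[0,34,-26,0],[0,48,-27,0],[0,62,-26,0]],
])

```text
clock: 16.77
eef_pos: [0.569, 0.1571, 0.1412]
eef_rot: [1.133, 1.253, -1.152]
force: [-4.4, -8.0, 5.6]
gripper_width: 0.0204
```

```bash
python3 turn.py 15 5
```

```text
16.77 [0.569  0.1571 0.1412] rad 0.0552 ang deg 80.6 F [-4.4 -8.   5.6] w 0.0204 q [-0.73  0.48  0.47  1.86 -0.27  0.88 -0.04]
[13.  6.] [25. 14.] [34. 26.] [39. 39.] [41. 53.]
```

>>> jog_arm([
  [[0,13,6,0],[0,25,14,0],[0,34,26,0],[0,39,39,0],[0,41,53,0]],
])

```text
clock: 17.18
eef_pos: [0.6144, 0.1088, 0.1413]
eef_rot: [1.132, 1.257, -1.153]
force: [-5.6, 2.3, 4.6]
gripper_width: 0.0207
```

```bash
python3 turn.py 15 5
```

```text
17.18 [0.6144 0.1088 0.1413] rad 0.0547 ang deg 6.4 F [-5.6  2.3  4.6] w 0.0207 q [-0.62  0.53  0.47  1.78 -0.29  0.91  0.07]
[-1. 14.] [-7. 28.] [-15.  39.] [-26.  48.] [-39.  54.]
```

>>> jog_arm([
  [[0,-1,14,0],[0,-7,28,0],[0,-15,39,0],[0,-26,48,0],[0,-39,54,0]],
])

```text
clock: 17.6
eef_pos: [0.5795, 0.051, 0.1416]
eef_rot: [1.132, 1.257, -1.153]
force: [-0.7, 6.8, -3.4]
gripper_width: 0.0203
```

```bash
python3 cap.py 5; python3 turn.py 15 5
```

```text
wrist hub [268.  122.1] exp [230.7 142.4]
scene top [270.7 182.3] p 0.49 h(mm) -9.8 res [-4.7 -0. ] px/10mm 2.7 hub [267.9 189.7] exp [265.9 189.1]
side top [253.8 199.6] p 0.48 h(mm) 2.0 res [0.2 0. ] px/10mm 2.7 hub [260.8 184.9] exp [253.7 209.3]
18.05 [0.5802 0.0516 0.1416] rad 0.055 ang deg -68.4 F [-2.7  0.9 -3.8] w 0.0205 q [-0.56  0.47  0.48  1.88 -0.27  0.87  0.14]
[-14.   2.] [-28.   1.] [-42.  -5.] [-53. -13.] [-62. -24.]
```

```bash
python3 look.py 2
```

```text
(no output)
```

View pics/look2.png

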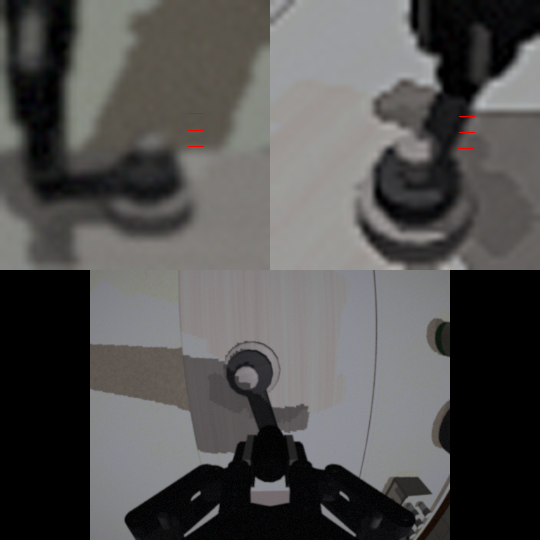

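The cap is now low in the scene crop (150,143), still gripped; the stray wrist hub reading was a net error. About 150° remain.

>>> jog_arm([
  [[0,-14,2,0],[0,-28,1,0],[0,-42,-5,0],[0,-53,-13,0],[0,-62,-24,0]],
])

```text
clock: 18.62
eef_pos: [0.5163, 0.0688, 0.1423]
eef_rot: [1.132, 1.254, -1.154]
force: [3.9, 0.6, -9.6]
gripper_width: 0.0203
```

```bash
python3 turn.py 15 5
```

```text
18.62 [0.5163 0.0688 0.1423] rad 0.0553 ang deg -142.2 F [ 3.9  0.6 -9.6] w 0.0203 q [-0.65  0.37  0.49  2.02 -0.23  0.81  0.06]
[ -6. -13.] [ -8. -27.] [ -7. -42.] [ -2. -55.] [  6. -67.]
```

Tool z has drifted up 0.7 mm and is lifting the handle slightly, so I lower it 1 mm while finishing the turn.

>>> jog_arm([
  [[0.5,-6,-13,0],[1,-8,-27,0],[1,-7,-42,0],[1,-2,-55,0],[1,6,-67,0]],
])

```text
clock: 19.03
eef_pos: [0.5167, 0.1372, 0.1418]
eef_rot: [1.133, 1.254, -1.152]
force: [1.4, -3.8, 3.4]
gripper_width: 0.0206
```

>>> jog_arm([
  [[0,0,0,0],[0,0,0,0],[0,0,0,0]],
])

```text
clock: 19.28
eef_pos: [0.5172, 0.1374, 0.142]
eef_rot: [1.133, 1.254, -1.152]
force: [0.8, 1.3, 0.5]
gripper_width: 0.0203
```

```bash
python3 turn.py 15 5;python3 prof.py 4; python3 look.py 3
python3 - <<'E'
from fit import *
obs=[o for o in see(names=["pad_left","pad_right","lid_hinge","hub"]) if o[3]>.4]
q=np.load("q3.npy"); r=fit(obs,q,free=[3]); print("lid",r[0][3],r[1])
for ob,e in zip(obs,r[2].reshape(-1,2)): print(ob[0],ob[1],ob[2].round(1),e.round(1))
E
```

```text
19.28 [0.5172 0.1374 0.142 ] rad 0.0551 ang deg 140.9 F [0.8 1.3 0.5] w 0.0203 q [-0.76  0.39  0.48  1.99 -0.24  0.82 -0.06]
[11. -9.] [ 25. -14.] [ 39. -17.] [ 53. -15.] [66. -9.]
row 173 cols 266 .. 271
173 [134 135 134 135 136 135 135 135]
174 [134 135 135 134 136 135 135 135]
175 [135 134 134 134 134 134 133 135]
176 [134 134 135 134 134 135 135 134]
177 [134 134 135 135 134 134 134 134]
178 [135 134 135 134 134 135 134 135]
179 [135 135 135 135 135 134 135 136]
180 [134 134 133 134 135 135 135 135]
181 [131 129 129 129 131 134 134 130]
182 [123 121 120 121 122 123 121 105]
183 [107 109 111 110 105  94  80  65]
184 [70 80 84 76 67 57 48 45]
185 [42 50 52 46 42 44 45 42]
186 [42 40 42 41 40 44 43 38]
187 [43 44 46 47 43 46 38 38]
188 [39 41 42 42 38 35 25 44]
lid 0.0009879926391123557 12.964924463493988
scene pad_left [303.6 185.8] [-1.8 -0.7]
scene pad_right [231.  181.6] [0.3 2.1]
scene lid_hinge [264.2 221.7] [ 0.5 -0.6]
scene hub [266.  187.9] [-0.1  1.1]
side pad_left [244.2 253.5] [-2.2  1.9]
side pad_right [296.7 195.8] [-2.3 -2.4]
side lid_hinge [220.6 199.3] [-1.4  0.1]
side hub [255.4 209.5] [-1.7 -0.2]
```

View pics/look3.png

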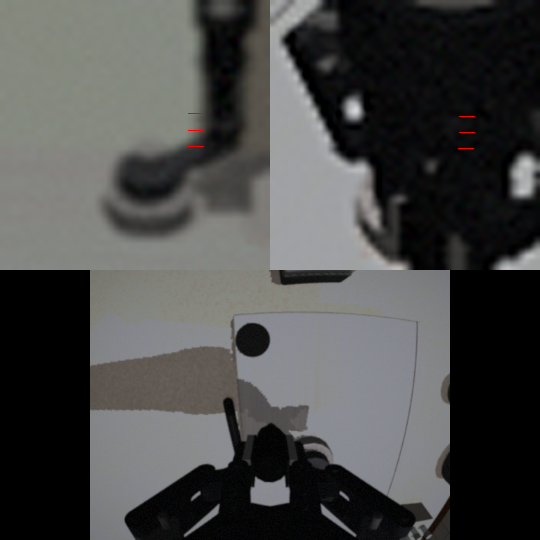

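Cap is 3 px (≈10.8 mm) below its post-drop row, which is one turn. A light 0.7 mm downward press makes sure the lid stays on its stop, then I hand in.

>>> jog_arm([
  [[0.3,0,0,0],[0.7,0,0,0],[0.7,0,0,0],[0.7,0,0,0],[0.7,0,0,0]],
])

```text
clock: 20.5
eef_pos: [0.5168, 0.1371, 0.1415]
eef_rot: [1.133, 1.254, -1.152]
force: [-0.8, -0.1, 5.1]
gripper_width: 0.0205
```

Run:
```python
from h import *
o=robot.get_obs(); print(o["clock"],o["eef_pos"],o["force"],o["gripper_width"],np.abs(o["qd"]).max())
print(robot.close_job())
```

```text
20.5 [0.51676745 0.13710726 0.14151133] [-0.84083994 -0.06823902  5.09570166] 0.020450000479617675 0.0018060849049314567
the job is handed in; nothing more can be done
None
```

I handed the job in at 20.5 s with the lid shut, the screw one turn into its thread and the handle still gripped. The hand-in gives no verdict, so these results rest on my own checks.

- **Lid:** I pressed it shut at the left pad. It met the hard stop at 24 N with the pad top at 103 mm. My last camera fit gave a lid angle of about 0.001 rad, but that fit is rough, with pixel errors up to 2.4.
- **Drop:** I gripped the handle and turned backward about 260°. The spindle cap fell about 2 px in the scene view, roughly 8 mm, somewhere between handle angles 124° and 155°. I took the middle, about 140°, as the thread's start.
- **One turn forward:** I turned forward about 375°, ending at 141°. The cap then sat about 3 px (about 11 mm) lower than just after the drop, so the spindle is close to -10 mm. The start angle is uncertain by about 16°, well inside the quarter turn allowed.
- **Last state:** The arm was still, the fingers were closed on the handle at 20.5 mm, and a light 5 N down-press was held to keep the lid on its stop.
- **Bystanders:** I kept the arm well clear of them but did not re-measure their positions at the end.

**Disagreements along the way:**
- A few network detections were clearly wrong (a wrist-camera hub point, and side and scene points on the handle and spindle), so I relied on the picture and the cap's brightness profile instead.
- Late in the forward turn, a 0.7 mm upward drift pulled on the handle with about 10 N. I corrected it within the same turn.

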